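# Close up the jar rack's locking follower

## Robot

A 6-joint arm with a two-finger parallel gripper is mounted at the origin on the work surface. World frame = base frame: x ahead of the robot, y to its left, z up, the work surface at z = 0. Lengths are in mm, angles in degrees, forces in N, time in s.
With the tool pointing down it reaches from about 350 to 875 mm from the base axis. Payload 15.5 kg.
Tool frame: the origin (TCP) lies at the very end of the fingers, on their centre line; the grasp point (between the pads) lies robot.tcp_to_grasp behind it (robot.tcp_to_grasp is the distance from the TCP to the grasp point, in mm); z points along the fingers, y is the direction in which the jaws open and shut (so a half turn about z gives the same grasp; the last joint's range is limited). The gripper opens to 85 mm and grips with 20 to 120 N. Pads are 22 mm wide; open, the fingers measure 114 mm over their backs; the gripper's body (76 mm by 85 mm) begins 54 mm behind the grasp point. The pads swing forward as they close: fully open they stand 13 mm farther back than shut.
Start: joints at [60.418, 28.281, 77.091, -0, 74.628, -5.472], TCP at [255.302, 570.48, 231.277] pointing down, gripper open.
Joint ranges: [-166.48, 166.48], [-47.26, 123.95], [12.59, 153.08], [-70.14, 250.14], [6.76, 159.57], [-176.63, 176.63]. Speed limits (degrees/s): [108.29, 108.29, 147.25, 172.46, 172.46, 172.46].

## Interface

Orientations are given as a 3x3 rotation matrix whose columns are the frame's x, y, z axes.
In Python, from station import status, eyes, robot gives the robot as it stands.
- The arm moves only by the tool send_rows, never from a script. Its argument "rows" is a list of rows, each a list of 7 numbers: the shift along the tool's x, y, z in units of 0.05 m (1.0 is 0.05 m), then the turn, a rotation vector about the tool's x, y, z in units of 0.08 rad (1.0 is 0.08 rad), then the opening, from 0 (shut) to 1 (fully open). A call has 1 to 8 rows; each row shifts and turns the commanded pose from where the row before left it, along the tool's axes as they then stand; what a row does not reach is not made up. A row lasts 1/10 s, in which the tool goes at most 50 mm and 8.59 degrees, less where a joint would pass 70% of its speed; a pose out of reach is approached as far as the arm can. A call with a number of a shift or a turn outside -1 to 1 is refused whole. A call with a gripper value outside its range is refused whole. The fingers move at their own pace and stop on an object; the grip force is fixed at half the most. Time passes only in rows, so rows that do not move let the fingers close. It gives the time, the measured TCP pose, the force and the opening at its end, in the units of the state.
- status.read_state(): the state, without advancing time (a new reading comes with each control period).
- eyes.grab_frame(name): name is "scene" or "top" or "wrist"; returns a dict with "image" (384x512x3 uint8, red, green, blue), "fx", "fy", "cx", "cy" (pixels), "rvec" (rotation vector, rad) and "tvec" (3), from world to camera coordinates, as OpenCV has them; the wrist camera has in their place "hand_eye" (4x4, takes a point from camera to tool coordinates, whose origin is the TCP and whose axes are the flange's). Camera axes: x right, y down, z forward; pixel columns grow to the right and rows downward; lengths in mm; the calibration is good to about 2 mm. The wrist camera is an equidistant fisheye: a pixel r from the principal point sees the ray r / f radians off the axis. A picture is of the moment at which its call begins: read the wrist's pose just before it. There is no depth.
- robot.finish_job(): hands the job in, once; it reports no verdict.
The state is a dict: "clock": time; "q": joint angles; "dq": joint speeds; "tau": joint torques, N m; "ee_pos": TCP position; "tool_rot": TCP orientation; "contact_force": force on the tool from outside, world axes, zero at the start; "ft_torque": the same for the moment, N m; "width": finger opening in mm.
Only numpy, scipy, OpenCV 4.12 (cv2) and the standard library are available. Lean on these libraries where they do the work, as an engineer would, in place of code of your own. Each camera call takes 0.05 s, during which the arm holds its last target.

## Task

Two packing racks each hold a row of cream jars and a black follower block that is locked by a red spring tab. On the rack with the orange-labelled jars, squeeze the red tab against the follower's handle to unlock it and, keeping it squeezed, slide the follower along until it just meets the nearest jar or stands within 10 mm of it, then let go so that it locks there. Keep the nearest jar upright and leave the follower of the teal rack alone.

Things in the scene. Friction and masses are not known exactly. Their poses are not given: they have to be found in the camera images.
- orange_grip (a point): Point on the orange-jar rack's black steel follower, 80 mm above the table. x: along the rack to the jars (its only slide direction, hard stops, travel 130 mm), z up. Handle block: 34 mm long (x, centred here), y -22 to +4 mm, top 102 mm above the table. Front face that meets the jar: 28 mm ahead (+x), 44 wide, up to 56 mm high. Slides with about 2 N once unlocked; 0.75 kg, on its rails.
- orange_tab (a joint): Red spring tab (m): 0 released and locked, 0.010 fully squeezed to the handle, free beyond 0.005; 8 to 10 N. Upright plate on the handle's +y side, 30 mm long (x, centred on the grip point), 7 thick, 58 to 102 mm above the table. Outer face at y +22 mm released, +12 squeezed: handle and tab span 44, then 34 mm (mid y -5). Let go, it locks in the nearest notch (every 8 mm: shifts up to 4).
- orange_jar0: The orange-rack jar nearest the follower: loose, white, round, 42 mm diameter, 38 mm high, 50 to 100 g, orange disc on its lid and orange band. Origin: centre of its underside, 8 mm above the table. About 50 to 125 mm of free space to the follower's front at the start. Two more such jars stand behind it at the rack's end wall, with up to 30 mm of slack.
- teal_grip (a point): The same point on the follower of the other rack, with teal (blue-green) jars: to be left alone. The racks are otherwise alike, may change sides, and are fixed to the table: 330 x 60 mm, base 8 mm thick, side rails up to 24 mm above the table.
Not all that is in view belongs to the job. Leave any blue or pink look-alike of the orange_jar0 alone.

How it is judged (in metres and radians):
On the way, in this order (a step that is already met when the one before it is completed fails the run):
1. the orange rack's lock tab is squeezed (more than 4 mm) while the follower is still within 15 mm of its start (value of joint orange_tab above 0.004 m and distance of orange_grip from where it was at the start of the episode below 0.015 m), for 0.15 s.
2. the follower is on its way, more than 25 mm from its start, with the tab still squeezed (more than 4 mm) (value of joint orange_tab above 0.004 m and distance of orange_grip from where it was at the start of the episode above 0.025 m), for 0.1 s.
At the end, for the whole second after the job is handed in: Orange rack: follower less than 15 mm from its nearest jar (grip point to jar axis under 64 mm), tab released (under 1.5 mm); that jar upright (10 degrees), at rest, underside below 16 mm, shifted under 60 mm. Teal rack's follower within 15 mm of its start (horizontal distance between orange_grip and orange_jar0 below 0.064 m and value of joint orange_tab below 0.0015 m and angle between orange_jar0's own z axis and vertical below 0.17 rad and height (world z) of orange_jar0 below 0.016 m and distance of orange_jar0 from where it was at the start of the episode below 0.06 m and linear speed of orange_jar0 below 0.02 m/s and distance of teal_grip from where it was at the start of the episode below 0.015 m); the robot touches nothing.
It fails at once if the teal rack's follower is moved by more than 15 mm (distance of teal_grip from where it was at the start of the episode above 0.015 m).
It fails at once if the nearest orange jar is tipped over (more than 35 degrees) (angle between orange_jar0's own z axis and vertical above 0.61 rad).
It also fails if it takes over 29 s, if anything falls off the work surface, if the arm or the gripper's body presses on something with over 40 N, if the wrist force passes 120 N, or if a joint passes its speed limit or range.

## Working session

There is one attempt and no reset: what is moved stays moved. The work goes in short steps, Python scripts to look and compute and a tool call to move; the robot and the scene stay as the last step left them, time stands still between calls to the robot, and variables do not carry over. Pictures are saved under pics/ and viewed, and the job is handed in when it is done.

Besides the shell and the picture viewer there is one more tool, called as a command line: name --pt "numbers of a row" for each row, then --argument value for the rest. send_rows: Moves the arm, as the interface text tells. Shifts and turns lie within -1 to 1; 1 stands for 0.05 m of shift or 0.08 rad of turn. Its arguments: {"type":"object","properties":{"rows":{"type":"array","items":{"type":"array","items":{"type":"number","minimum":-1,"maximum":1}}}},"required":["rows"]}

```bash
mkdir -p pics; ls
python3 - <<'E'
from station import status, eyes, robot
import cv2,pickle
s=status.read_state();print(s);print(robot.tcp_to_grasp)
for n in("scene","top"):
    f=eyes.grab_frame(n);pickle.dump(f,open(n+".pkl","wb"))
    cv2.imwrite(f"pics/{n}0.png",cv2.resize(f["image"][...,::-1],(800,600),interpolation=cv2.INTER_CUBIC))
    print({k:v for k,v in f.items() if k!="image"})
E
```

```text
pics
{'clock': 0.0, 'q': array([ 6.04205306e+01,  2.83154987e+01,  7.71289129e+01, -7.00643364e-04,
        7.46276077e+01, -5.47071454e+00]), 'dq': array([ 0.09575614, -0.04999212,  0.00813708,  0.05942011,  0.00101297,
        0.0943486 ]), 'tau': array([-3.93827082e-03, -8.82150578e+01, -3.83868313e+01, -4.03013610e-04,
        9.99855751e-03,  2.68250437e-05]), 'ee_pos': array([255.09962759, 570.16158066, 230.68304789]), 'tool_rot': array([[-9.12773068e-01,  4.08466589e-01, -6.10225786e-04],
       [ 4.08467031e-01,  9.12772412e-01, -1.09897481e-03],
       [ 1.08102769e-04, -1.25237173e-03, -9.99999210e-01]]), 'contact_force': array([ 0.65202153, -0.70426326,  0.10432973]), 'ft_torque': array([-0.04888672, -0.02568937,  0.00124502]), 'width': 85.6285048115157}
18.700000000000003
{'fx': 414.279930291258, 'fy': 414.279930291258, 'cx': 249.01323778246535, 'cy': 191.87843208985194, 'rvec': array([ 1.01015996,  2.35081599, -1.12667008]), 'tvec': array([ 390.17823312, -232.27009944, 1515.92340791])}
{'fx': 410.18720511596183, 'fy': 410.18720511596183, 'cx': 253.9317314670629, 'cy': 191.28819759860946, 'rvec': array([ 2.10433775, -2.13587424,  0.17316801]), 'tvec': array([  68.84109986,  586.64715579, 1005.66247593])}
```

View pics/scene0.png

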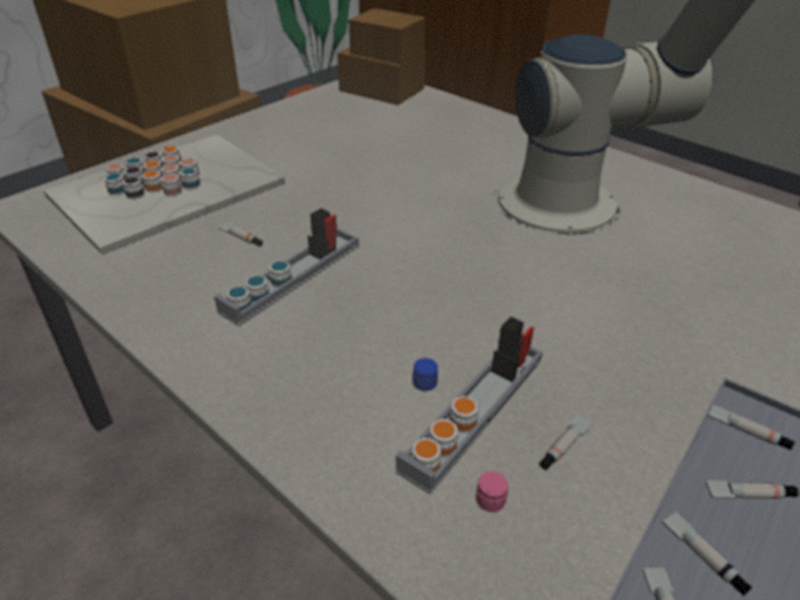

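View pics/top0.png

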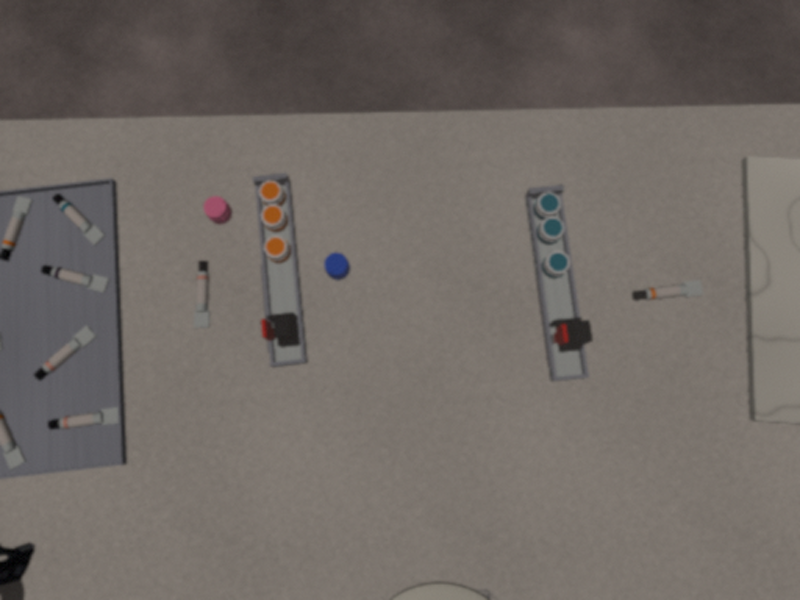

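The orange rack is at the left in the top view: jars at (270,191), (273,215) and (276,247), black follower at (283,328), red tab at (266,328). It could be confused with:
- the teal rack's follower, top (572,333)
- the blue look-alike, top (336,265), and the pink one, top (217,209)
- the mixed jars on the tray, scene (152,170)

I choose the follower beside the three orange lids. Next I measure it.

```bash
cat > h.py <<'E'
import numpy as np,cv2,pickle
def cam(f):
    R=cv2.Rodrigues(np.array(f["rvec"]))[0];t=np.array(f["tvec"]);return R,t
def ray(f,uv):
    R,t=cam(f);d=R.T@np.array([(uv[0]-f["cx"])/f["fx"],(uv[1]-f["cy"])/f["fy"],1]);return -R.T@t,d
def onz(f,uv,z):
    c,d=ray(f,uv);return c+d*(z-c[2])/d[2]
def proj(f,p):
    R,t=cam(f);q=R@np.array(p,float)+t;return np.array([f["fx"]*q[0]/q[2]+f["cx"],f["fy"]*q[1]/q[2]+f["cy"]])
def blobs(f,lo,hi,box,mina=8):
    hsv=cv2.cvtColor(f["image"],cv2.COLOR_RGB2HSV);m=cv2.inRange(hsv,np.array(lo),np.array(hi))
    k=np.zeros_like(m);x0,y0,x1,y1=box;k[y0:y1,x0:x1]=m[y0:y1,x0:x1]
    n,l,s,c=cv2.connectedComponentsWithStats(k);return [(c[i],s[i],l==i) for i in range(1,n) if s[i][4]>=mina]
E
python3 - <<'E'
from h import *
T=pickle.load(open("top.pkl","rb"));S=pickle.load(open("scene.pkl","rb"))
for nm,f,box in(("top",T,(150,100,210,240)),("scene",S,(240,190,360,320))):
    for c,s,_ in blobs(f,(7,130,100),(20,255,255),box): print(nm,"orange",c,s,onz(f,c,46))
    for c,s,_ in blobs(f,(0,130,50),(6,255,255),box): print(nm,"red",c,s,onz(f,c,102),onz(f,c,80))
    for c,s,_ in blobs(f,(0,0,0),(179,255,50),box): print(nm,"black",c,s,onz(f,c,102))
f=T;im=f["image"]
cv2.imwrite("pics/t1.png",cv2.resize(im[100:245,150:225,::-1],None,fx=4,fy=4,interpolation=cv2.INTER_NEAREST))
im=S["image"]
cv2.imwrite("pics/s1.png",cv2.resize(im[195:315,245:355,::-1],None,fx=5,fy=5,interpolation=cv2.INTER_NEAREST))
E
```

```text
top orange [172.43678161 121.50574713] [167 117  11  10  87] [783.45303927 277.0871517   46.        ]
top orange [173.89010989 137.        ] [169 132  11  11  91] [739.92050416 272.22233017  46.        ]
top orange [175.82417582 157.20879121] [171 152  11  11  91] [684.06039628 265.87770348  46.        ]
top red [169.95833333 210.64583333] [168 205   6  11  48] [533.99031782 265.66356341 102.        ] [536.98759852 270.56718144  80.        ]
top black [182.33212996 210.1299639 ] [172 201  19  20 277] [534.78830557 235.28805132 102.        ]
scene orange [296.95505618 259.15730337] [291 255  13   9  89] [684.59595253 263.17373658  46.        ]
scene orange [283.65048544 274.3592233 ] [278 270  13  10 103] [740.49545294 269.68034442  46.        ]
scene orange [272.48672566 286.89380531] [266 282  14  11 113] [783.873934   274.39257593  46.        ]
scene red [335.7032967  220.12087912] [332 210   9  24  91] [567.46853546 281.6699276  102.        ] [545.39234248 270.19466783  80.        ]
scene black [324.93824701 223.8187251 ] [314 204  20  40 502] [595.53449703 270.66400728 102.        ]
scene black [349.90566038 295.        ] [346 291   9   9  53] [729.40694609 424.67916449 102.        ]
```

View pics/t1.png

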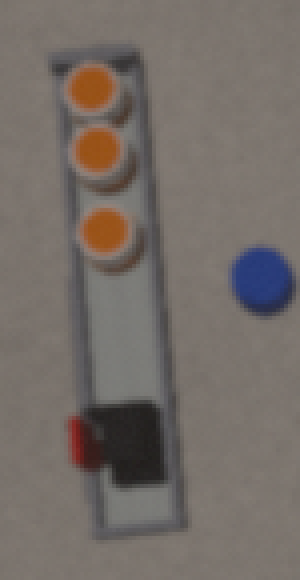

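View pics/s1.png

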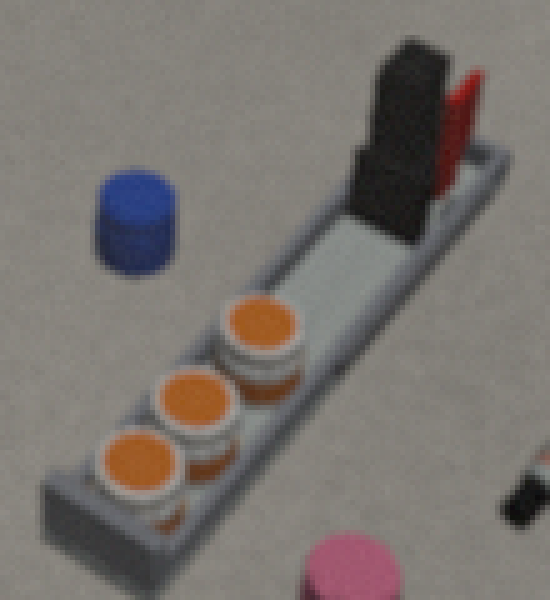

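Run:
```python
from h import *
T=pickle.load(open("top.pkl","rb"));S=pickle.load(open("scene.pkl","rb"))
g=lambda x,y:(150+x/4-.4,100+y/4-.4)
c={k:onz(T,g(*v),24)[:2] for k,v in dict(nl=(98,537),nr=(185,527),fr=(140,52),fl=(50,55)).items()}
print(c)
for a,b in(("nl","fl"),("nr","fr")):
    d=c[b]-c[a];print(np.degrees(np.arctan2(d[1],d[0])),np.linalg.norm(d))
d=c["nr"]-c["nl"];print("across",np.degrees(np.arctan2(d[1],d[0]))+90,np.linalg.norm(d))
# camera-specific: top-face corners z=102
for n,p in dict(tab_fl=(70,418),tab_nl=(70,466),blk_fr=(158,402),blk_nr=(165,484),blk_nl=(113,487)).items(): print(n,onz(T,g(*p),102),onz(T,g(*p),56))
s=lambda x,y:(245+x/5-.4,195+y/5-.4)
for n,p in dict(tab_near=(483,70),tab_far=(448,98),blk_far_r=(445,57),blk_far_l=(380,72),blk_near_l=(407,40)).items(): print("s",n,onz(S,s(*p),102))
print("camT",-cam(T)[0].T@cam(T)[1],"camS",-cam(S)[0].T@cam(S)[1])
```

```text
{'nl': array([483.29295149, 270.75687867]), 'nr': array([488.98108366, 213.83186438]), 'fr': array([816.63344987, 248.86775931]), 'fl': array([815.70433296, 311.1299337 ])}
6.924946367533774 334.85416243832924
6.103450631684333 329.5202376417209
across 5.706238929841888 57.20849673568145
tab_fl [550.31022591 273.08823242 102.        ] [557.33316599 283.68514463  56.        ]
tab_nl [520.66451708 272.36024574 102.        ] [526.31433973 282.92343936  56.        ]
blk_fr [559.38829898 219.04314798 102.        ] [566.8317134 227.1368228  56.       ]
blk_nr [508.74488193 214.01204123 102.        ] [513.84261596 221.87268737  56.        ]
blk_nl [507.39356502 245.75048799 102.        ] [512.42870932 255.0811821   56.        ]
s tab_near [523.43885775 267.81529522 102.        ]
s tab_far [552.3753653  267.12168482 102.        ]
s blk_far_r [528.10450121 248.79461861 102.        ]
s blk_far_l [559.36038135 232.23009545 102.        ]
s blk_near_l [530.30297211 227.70058452 102.        ]
camT [ 398.68441904   44.30009707 1095.14347615] camS [1233.95549464  628.11149923  766.18666992]
```

Top-view crop: the orange rack has three orange lids and a black follower with its red tab on the +y side at crop (75,440). The scene crop agrees, so this is the right follower. Estimates:
- rack yaw about 6.4°
- grip about (540,250)
- jar0 at (684.3,264.5), a gap of about 96 mm, which fits the stated 50 to 125 mm

I'll turn, hover, and look closer with the wrist camera.

send_rows --pt "0 0 0 0 0 -0.95 1" --pt "0 0 0 0 0 -0.95 1" --pt "0 0 0 0 0 -0.95 1" --pt "0 0 0 0 0 -0.95 1" --pt "0 0 0 0 0 -0.95 1" --pt "0 0 0 0 0 -0.95 1" --pt "0 0 0 0 0 -0.95 1"

```text
clock: 0.8
ee_pos: [255.2, 570.3, 230.9]
tool_rot: [[-0.993, -0.114, -0.0], [-0.114, 0.993, -0.001], [0.0, -0.001, -1.0]]
contact_force: [0.4, 0.1, 0.2]
width: 85.5
```

send_rows --pt "-0.62 -0.88 0 0 0 0 1" --pt "-0.62 -0.88 0 0 0 0 1" --pt "-0.62 -0.88 0 0 0 0 1" --pt "-0.62 -0.88 0 0 0 0 1" --pt "-0.62 -0.88 0 0 0 0 1" --pt "-0.62 -0.88 0 0 0 0 1" --pt "-0.62 -0.88 0 0 0 0 1" --pt "-0.6 -0.88 0 0 0 0 1"

```text
clock: 1.6
ee_pos: [520.9, 268.8, 231.1]
tool_rot: [[-0.994, -0.111, -0.0], [-0.111, 0.994, -0.0], [0.0, -0.0, -1.0]]
contact_force: [0.3, 0.8, 0.0]
width: 85.4
```

send_rows --pt "0 0 0 0 0 0 1" --pt "0 0 0 0 0 0 1"

```text
clock: 1.8
ee_pos: [520.4, 269.5, 230.9]
tool_rot: [[-0.994, -0.109, -0.001], [-0.109, 0.994, -0.0], [0.001, -0.0, -1.0]]
contact_force: [0.3, 0.2, -0.3]
width: 85.6
```

Run:
```python
from station import status, eyes, robot
import cv2,pickle
s=status.read_state();f=eyes.grab_frame("wrist");f["s"]=s;pickle.dump(f,open("wrist.pkl","wb"))
print(s["clock"],s["ee_pos"],s["tool_rot"],s["contact_force"],s["width"]);print({k:v for k,v in f.items() if k not in("image","s")})
cv2.imwrite("pics/w0.png",cv2.resize(f["image"][...,::-1],(800,600),interpolation=cv2.INTER_CUBIC))
```

```text
1.8 [520.40852087 269.51960215 230.89275139] [[-9.94081910e-01 -1.08630460e-01 -7.60967630e-04]
 [-1.08630382e-01  9.94082200e-01 -1.43549809e-04]
 [ 7.72058257e-04 -6.00360638e-05 -9.99999700e-01]] [ 0.30748889  0.19421234 -0.27525678] 85.55823999509353
{'fx': 297.3186396354542, 'fy': 297.3186396354542, 'cx': 257.6259397346703, 'cy': 191.95406162555582, 'hand_eye': array([[ 1.61483314e-04, -9.65433127e-01, -2.60650824e-01,
         6.60180827e+01],
       [ 9.99999658e-01,  3.67381923e-04, -7.41219296e-04,
         3.89381554e-01],
       [ 8.11356063e-04, -2.60650615e-01,  9.65432856e-01,
        -1.42345462e+02],
       [ 0.00000000e+00,  0.00000000e+00,  0.00000000e+00,
         1.00000000e+00]])}
```

View pics/w0.png

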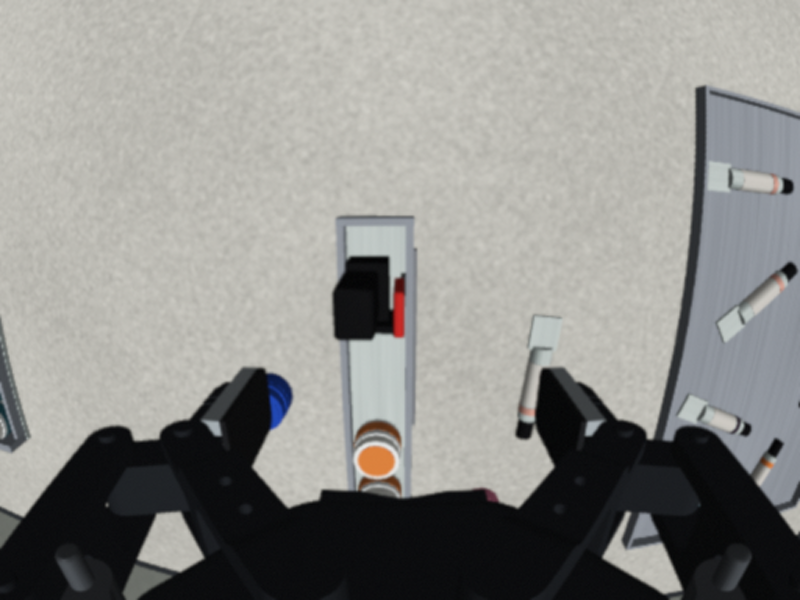

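Wrist view: handle top at about (355,305), tab top at (400,307), jar0's orange lid at (377,460), near rack end at y≈217. Now I cast rays from it.

```bash
cat >> h.py <<'E'
def wz(f,uv,z):
    s=f["s"];H=f["hand_eye"];x=uv[0]-f["cx"];y=uv[1]-f["cy"];r=np.hypot(x,y)+1e-9;th=r/f["fx"]
    d=np.array([np.sin(th)*x/r,np.sin(th)*y/r,np.cos(th)])
    R=s["tool_rot"];d=R@H[:3,:3]@d;c=s["ee_pos"]+R@H[:3,3];return c+d*(z-c[2])/d[2]
E
python3 - <<'E'
from h import *
f=pickle.load(open("wrist.pkl","rb"));im=f["image"]
for c,s,m in blobs(f,(7,130,100),(20,255,255),(220,270,262,310)): print("orange",c,s,wz(f,c,46))
for c,s,m in blobs(f,(0,150,60),(6,255,255),(200,130,300,260)): print("red",c,s,wz(f,c,102))
for c,s,m in blobs(f,(0,0,0),(179,255,28),(200,130,300,235)): print("blk",c,s)
cv2.imwrite("pics/w1.png",cv2.resize(im[130:310,200:290,::-1],None,fx=6,fy=6,interpolation=cv2.INTER_NEAREST)[:600])
E
```

```text
orange [252.81818182 278.18181818] [249 276   7   6  11] [656.35095914 278.35183616  46.        ]
orange [240.43653251 294.56037152] [230 286  22  18 323] [683.97340278 264.77938427  46.        ]
red [254.51428571 198.03333333] [251 179   8  36 210] [533.72814756 268.17583331 102.        ]
blk [231.99306431 191.06494325] [ 214  165   37   52 1586]
```

View pics/w1.png

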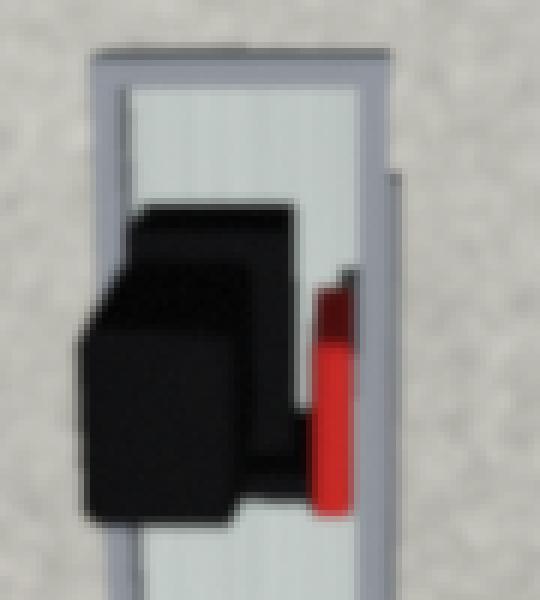

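Run:
```python
from h import *
f=pickle.load(open("wrist.pkl","rb"))
g=lambda x,y:(200+x/6-.45,130+y/6-.45)
a=np.radians(6.3);X=np.array([np.cos(a),np.sin(a)]);Y=np.array([-X[1],X[0]])
# (pixel, x,y offset in follower frame) at z=102
for n,p,ox,oy in(("tab near out",(353,342),-15,22),("tab far out",(352,516),15,22),("tab near in",(315,342),-15,15),("tab far in",(313,516),15,15),
  ("h near L",(84,335),-17,-22),("h far L",(90,522),17,-22),("h near R",(237,335),-17,4),("h far R",(233,522),17,4)):
    w=wz(f,g(*p),102)[:2];print(n,w,"grip",w-ox*X-oy*Y)
nl,nr=wz(f,g(92,55),24)[:2],wz(f,g(390,53),24)[:2]
print("rack near end",nl,nr,np.linalg.norm(nr-nl),np.degrees(np.arctan2(*(nl-nr)))) 
for u in((110,560),(385,585)): print(wz(f,g(*u),24)[:2])
```

```text
tab near out [522.14890503 270.59987761] grip [539.4724742  250.37875125]
tab far out [550.90030495 273.60495377] grip [538.40504546 250.09179809]
tab near in [522.79763884 264.67855717] grip [539.35306784 251.4151575 ]
tab far in [551.58973612 267.35238785] grip [538.32633646 250.79695885]
h near L [525.60426417 228.29359838] grip [540.08744556 252.02622269]
h far L [556.74995559 231.38334589] grip [537.4384645  251.38500362]
h near R [523.00010863 252.39664109] grip [540.33638211 250.28628056]
h far R [554.05803899 254.59574944] grip [537.59963999 248.75442233]
rack near end [489.13003877 215.43452575] [482.78102852 273.67446112] 58.5849810317172 173.77848494967478
[594.06751805 227.140331  ]
[593.11892469 285.31902504]
```

Grip is at (539,250.6): the eight corner estimates lie within about 2 mm, handle 33x26 mm and rack width 58.6 mm, all as expected. Jar0 is at (684,264.8), 145.7 mm along the rack, so the travel needed is about 92 mm. The jaw centre should be at (539.5,245.6).

send_rows --pt "-0.16 -0.26 0 0 0 0 1" --pt "-0.17 -0.26 0 0 0 0 1" --pt "0 0 0.6 0 0 0 1" --pt "0 0 0.7 0 0 0 1" --pt "0 0 0 0 0 0 1"

```text
clock: 2.35
ee_pos: [537.3, 245.5, 162.7]
tool_rot: [[-0.994, -0.111, -0.006], [-0.111, 0.994, -0.002], [0.006, -0.002, -1.0]]
contact_force: [-0.1, -0.3, 0.5]
width: 85.0
```

send_rows --pt "-0.04 0 0.5 0 0 0 1" --pt "0 0 0.6 0 0 0 1" --pt "0 0 0.6 0 0 0 1" --pt "0 0 0.26 0 0 0 1" --pt "0 0 0 0 0 0 1" --pt "0 0 0 0 0 0 1"

```text
clock: 2.95
ee_pos: [542.1, 247.1, 69.7]
tool_rot: [[-0.994, -0.111, 0.001], [-0.111, 0.994, 0.0], [-0.001, 0.0, -1.0]]
contact_force: [-0.6, 0.1, 0.7]
width: 85.4
```

Run:
```python
from station import status, eyes, robot
import cv2,pickle
s=status.read_state();f=eyes.grab_frame("wrist");f["s"]=s
print(s["clock"],s["ee_pos"],s["tool_rot"],s["contact_force"])
cv2.imwrite("pics/w2.png",cv2.resize(f["image"][...,::-1],(800,600),interpolation=cv2.INTER_CUBIC))
```

```text
2.95 [542.12303994 247.06523445  69.73136755] [[-9.93795162e-01 -1.11216680e-01  1.42337842e-03]
 [-1.11216138e-01  9.93796138e-01  4.54999350e-04]
 [-1.46515149e-03  2.93873502e-04 -9.99998883e-01]] [-0.6026854   0.14507584  0.68493457]
```

View pics/w2.png

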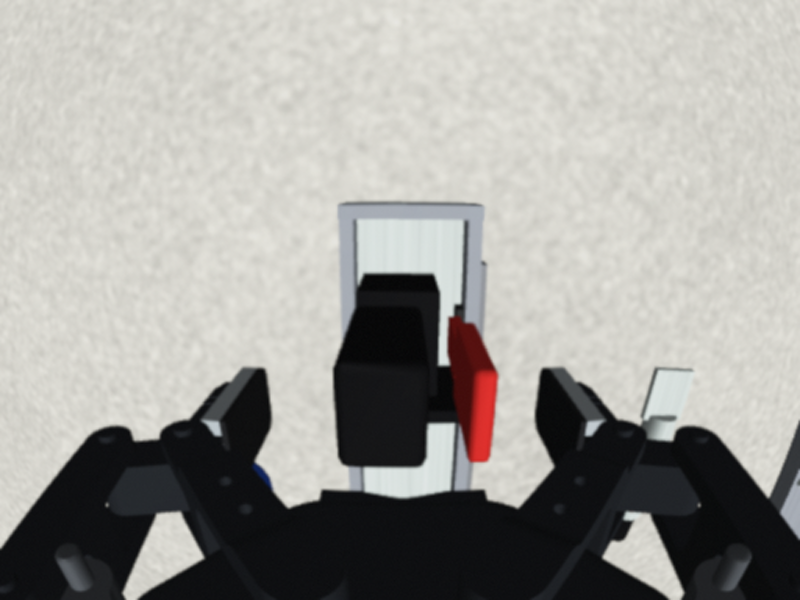

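The wrist view shows handle and tab between the open fingers, with free space on both sides: handle edge 335, tab edge 497, pads 270 and 540. The tool is off by about 2.6 and 1.5 mm, so I correct that and squeeze.

send_rows --pt "0.05 -0.02 0.06 0 0 0 1" --pt "0 0 0 0 0 0 1" --pt "0 0 0 0 0 0 0.65"

```text
clock: 3.3
ee_pos: [539.0, 245.5, 65.8]
tool_rot: [[-0.994, -0.111, 0.0], [-0.111, 0.994, 0.0], [-0.001, 0.0, -1.0]]
contact_force: [-0.4, 0.3, -0.7]
width: 73.1
```

send_rows --pt "0 0 0 0 0 0 0.5" --pt "0 0 0 0 0 0 0.5" --pt "0 0 0 0 0 0 0.42" --pt "0 0 0 0 0 0 0.42"

```text
clock: 3.7
ee_pos: [539.4, 245.7, 66.0]
tool_rot: [[-0.994, -0.111, 0.001], [-0.111, 0.994, 0.0], [-0.001, 0.0, -1.0]]
contact_force: [-0.1, -0.2, 10.2]
width: 36.2
```

send_rows --pt "0 0 0 0 0 0 0.3" --pt "0 0 0 0 0 0 0.3" --pt "0 0 0 0 0 0 0.3"

```text
clock: 4.0
ee_pos: [539.8, 244.7, 66.4]
tool_rot: [[-0.994, -0.111, 0.002], [-0.111, 0.994, -0.001], [-0.002, -0.001, -1.0]]
contact_force: [0.8, -11.9, 16.4]
width: 33.1
```

Opening is 33 mm, so the tab is fully squeezed. Now I slide along tool −x.

send_rows --pt "-0.1 -0.02 0 0 0 0 0.3" --pt "-0.2 0 0 0 0 0 0.3" --pt "-0.2 0 0 0 0 0 0.3" --pt "-0.2 0 0 0 0 0 0.3" --pt "-0.2 0 0 0 0 0 0.3" --pt "-0.2 0 0 0 0 0 0.3" --pt "-0.2 0 0 0 0 0 0.3" --pt "0 0 0 0 0 0 0.3"

```text
clock: 4.8
ee_pos: [605.9, 251.6, 66.4]
tool_rot: [[-0.994, -0.11, 0.003], [-0.11, 0.994, 0.0], [-0.003, 0.0, -1.0]]
contact_force: [2.3, -4.9, 14.3]
width: 32.9
```

Run:
```python
from h import *
from station import status, eyes, robot
s=status.read_state();f=eyes.grab_frame("scene");f2=eyes.grab_frame("top")
print(s["clock"],s["ee_pos"],s["contact_force"],s["width"])
for n,g,box in(("s",f,(240,190,360,320)),("t",f2,(150,100,210,240))):
  for c,st,m in blobs(g,(7,130,100),(20,255,255),box): print(n,"orange",c,st,onz(g,c,46))
cv2.imwrite("pics/s2.png",cv2.resize(f["image"][170:320,230:380,::-1],None,fx=4,fy=4,interpolation=cv2.INTER_CUBIC))
```

```text
4.8 [605.89383395 251.63728296  66.39586134] [ 2.27726414 -4.94630988 14.26026051] 32.89356987976666
s orange [296.95652174 259.08695652] [291 255  13   9  92] [684.42313897 263.04172269  46.        ]
s orange [283.65048544 274.3592233 ] [278 270  13  10 103] [740.49545294 269.68034442  46.        ]
s orange [300.3 272.6] [299 271   4   4  10] [710.95077279 293.45318584  46.        ]
s orange [272.52631579 286.92982456] [266 282  14  11 114] [783.88820504 274.51801405  46.        ]
s orange [286.55555556 287.77777778] [283 287   7   2   9] [764.76097913 297.94813455  46.        ]
```

View pics/s2.png

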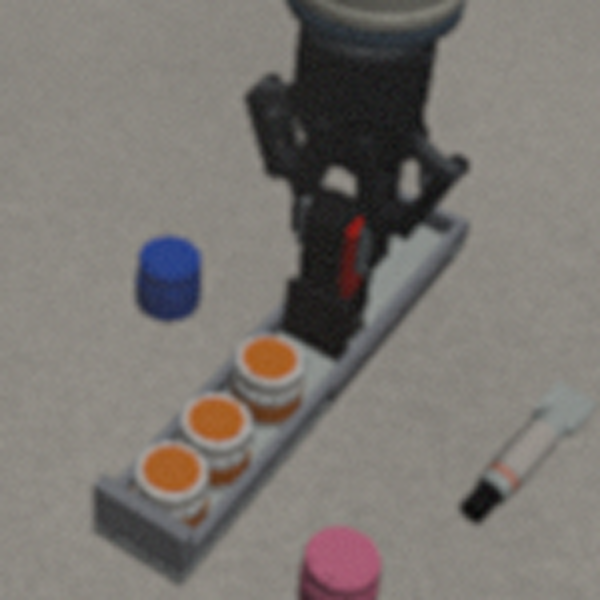

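The follower moved with the tool: travel 66.7 mm, jar0 unmoved at x=684, gap about 30 mm. Next I slide slowly for 25 mm.

send_rows --pt "-0.1 0 0 0 0 0 0.3" --pt "-0.1 0 0 0 0 0 0.3" --pt "-0.1 0 0 0 0 0 0.3" --pt "-0.1 0 0 0 0 0 0.3" --pt "-0.1 0 0 0 0 0 0.3" --pt "0 0 0 0 0 0 0.3" --pt "0 0 0 0 0 0 0.3"

```text
clock: 5.6
ee_pos: [629.7, 254.2, 66.4]
tool_rot: [[-0.994, -0.111, 0.002], [-0.111, 0.994, 0.0], [-0.002, -0.0, -1.0]]
contact_force: [2.0, -6.1, 11.4]
width: 33.0
```

Run:
```python
from h import *
from station import status, eyes, robot
s=status.read_state();f=eyes.grab_frame("scene");w=eyes.grab_frame("wrist")
print(s["clock"],s["ee_pos"],s["contact_force"],s["width"])
for n,g,box in(("s",f,(240,190,360,320)),):
  for c,st,m in blobs(g,(7,130,100),(20,255,255),box,50): print(n,"orange",c,st,onz(g,c,46))
cv2.imwrite("pics/s3.png",cv2.resize(f["image"][195:315,245:345,::-1],None,fx=5,fy=5,interpolation=cv2.INTER_CUBIC))
```

```text
5.6 [629.73249483 254.18435652  66.39970114] [ 1.99097129 -6.10192648 11.36924968] 33.03597763957164
s orange [297.02197802 259.07692308] [291 255  13   9  91] [684.29449918 263.13226873  46.        ]
s orange [283.68627451 274.40196078] [278 270  13  10 102] [740.53451563 269.8161163   46.        ]
s orange [272.53982301 286.88495575] [266 282  14  11 113] [783.77688479 274.46020053  46.        ]
```

View pics/s3.png

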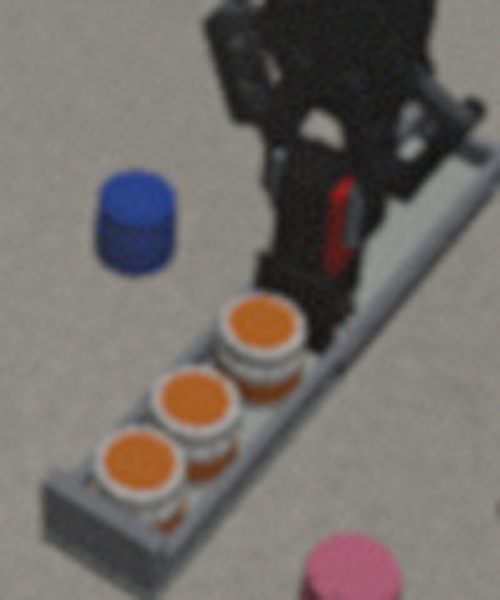

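Travel is 90.7 mm, jar0 has not moved and about 6 mm of gap remains. I advance 4 mm more, then release.

send_rows --pt "-0.04 0 0 0 0 0 0.3" --pt "-0.04 0 0 0 0 0 0.3" --pt "0 0 0 0 0 0 0.3" --pt "0 0 0 0 0 0 0.3"

```text
clock: 6.1
ee_pos: [633.6, 254.6, 66.4]
tool_rot: [[-0.994, -0.111, 0.002], [-0.111, 0.994, 0.0], [-0.002, -0.0, -1.0]]
contact_force: [1.2, -5.0, 11.1]
width: 33.2
```

send_rows --pt "0 0 0 0 0 0 0.45" --pt "0 0 0 0 0 0 0.6" --pt "0 0 0 0 0 0 0.8" --pt "0 0 0 0 0 0 1" --pt "0 0 0 0 0 0 1" --pt "0 0 0 0 0 0 1" --pt "0 0 0 0 0 0 1"

```text
clock: 6.8
ee_pos: [632.4, 254.9, 65.3]
tool_rot: [[-0.994, -0.111, -0.0], [-0.111, 0.994, -0.0], [0.0, -0.0, -1.0]]
contact_force: [0.1, -0.0, -0.1]
width: 85.5
```

Run:
```python
from station import status, eyes, robot
import cv2,pickle
s=status.read_state();f=eyes.grab_frame("wrist")
print(s["clock"],s["ee_pos"],s["width"],s["contact_force"])
cv2.imwrite("pics/w3.png",cv2.resize(f["image"][...,::-1],(800,600),interpolation=cv2.INTER_CUBIC))
```

```text
6.8 [632.37271076 254.8870519   65.2513913 ] 85.4663108121589 [ 0.06857047 -0.02545733 -0.07947252]
```

View pics/w3.png

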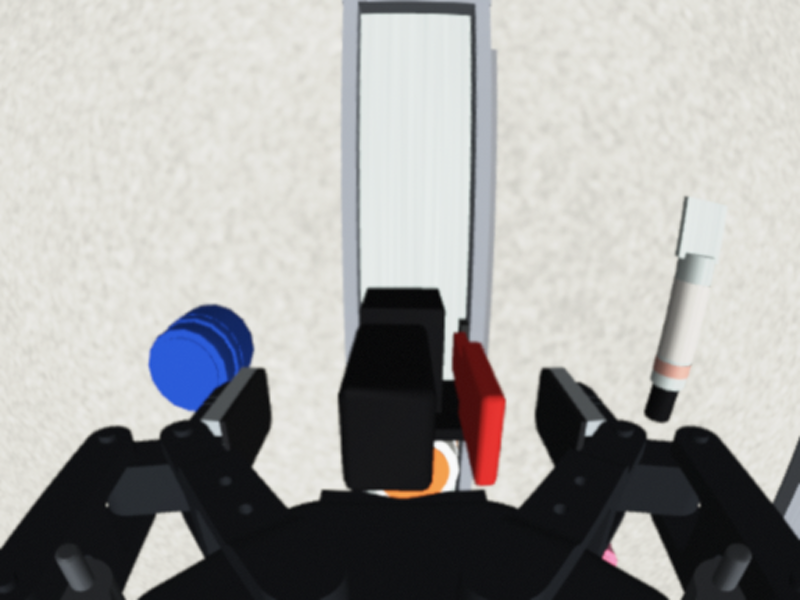

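The tab (480,410) has sprung back out and the fingers stand clear on both sides. I lift straight up and then back toward the robot so the rack can be seen.

send_rows --pt "0 0 -0.4 0 0 0 1" --pt "0 0 -0.6 0 0 0 1" --pt "0 0 -0.8 0 0 0 1" --pt "0 0 -0.8 0 0 0 1" --pt "0 0 -0.6 0 0 0 1" --pt "0.6 0 -0.3 0 0 0 1" --pt "0.6 0 0 0 0 0 1" --pt "0.6 0 0 0 0 0 1"

```text
clock: 7.65
ee_pos: [542.1, 244.8, 240.8]
tool_rot: [[-0.994, -0.111, 0.001], [-0.111, 0.994, 0.0], [-0.001, 0.0, -1.0]]
contact_force: [-0.3, 0.1, -0.2]
width: 85.5
```

send_rows --pt "0 0 0 0 0 0 1" --pt "0 0 0 0 0 0 1"

```text
clock: 7.85
ee_pos: [542.8, 245.0, 240.7]
tool_rot: [[-0.994, -0.111, 0.001], [-0.111, 0.994, 0.0], [-0.001, 0.0, -1.0]]
contact_force: [0.1, 0.6, -0.1]
width: 85.4
```

Run:
```python
from h import *
from station import status, eyes, robot
s=status.read_state();w=eyes.grab_frame("wrist");w["s"]=s;f=eyes.grab_frame("scene")
pickle.dump(w,open("wrist2.pkl","wb"))
print(s["clock"],s["ee_pos"],s["contact_force"],s["width"])
for c,st,m in blobs(f,(7,130,100),(20,255,255),(240,190,360,320),50): print("orange",c,st,onz(f,c,46))
for c,st,m in blobs(w,(7,130,100),(20,255,255),(200,130,300,330),50): print("w orange",c,st,wz(w,c,46))
for c,st,m in blobs(w,(0,150,60),(6,255,255),(200,130,300,310)): print("w red",c,st)
cv2.imwrite("pics/s4.png",cv2.resize(f["image"][195:315,245:345,::-1],None,fx=5,fy=5,interpolation=cv2.INTER_CUBIC))
cv2.imwrite("pics/w4.png",cv2.resize(w["image"][170:320,200:300,::-1],None,fx=4,fy=4,interpolation=cv2.INTER_NEAREST))
```

```text
7.85 [542.79518166 245.00342893 240.72670583] [ 0.12234439  0.63981131 -0.10618686] 85.44407858177405
orange [297.02197802 259.07692308] [291 255  13   9  91] [684.29449918 263.13226873  46.        ]
orange [283.68627451 274.40196078] [278 270  13  10 102] [740.53451563 269.8161163   46.        ]
orange [272.52631579 286.92982456] [266 282  14  11 114] [783.88820504 274.51801405  46.        ]
w orange [262.12735849 280.63679245] [250 270  22  18 212] [687.63065073 267.35807818  46.        ]
w orange [260.1302682  311.30268199] [250 304  21  15 261] [739.73367323 270.7526442   46.        ]
w red [278.1838565  256.79372197] [275 235   8  43 223]
```

View pics/s4.png

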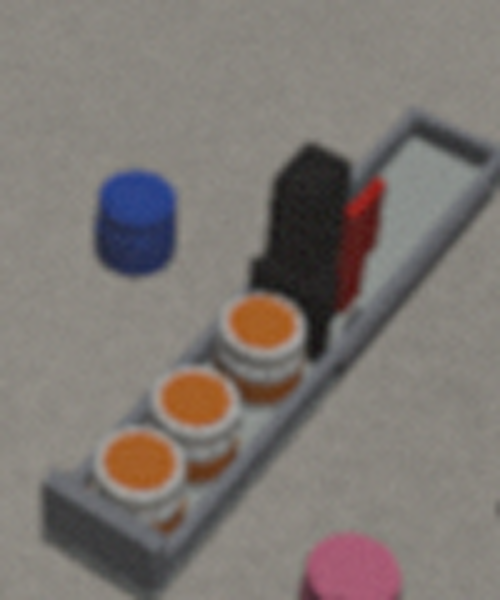

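View pics/w4.png

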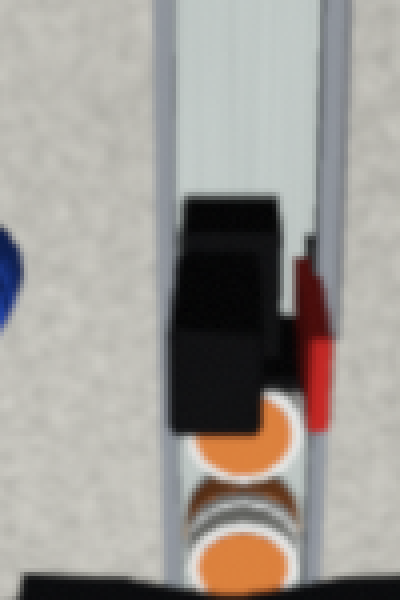

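Run:
```python
from h import *
f=pickle.load(open("wrist2.pkl","rb"))
g=lambda x,y:(200+x/4-.4,170+y/4-.4)
a=np.radians(6.2);X=np.array([np.cos(a),np.sin(a)]);Y=np.array([-X[1],X[0]]);J=np.array([684,264.5])
G=[]
for n,p,ox,oy in(("tab n",(331,337),-15,22),("tab f",(329,432),15,22),("hL n",(168,330),-17,-22),("hL f",(171,434),17,-22),("hR n",(262,330),-17,4),("hR f",(261,434),17,4)):
    w=wz(f,g(*p),102)[:2];q=w-ox*X-oy*Y;G.append(q);print(n,w,q,np.linalg.norm(J-q))
h=np.mean(G[2:],0);print("tab outer y rel handle",[(wz(f,g(*p),102)[:2]-h)@Y for p in((331,337),(329,432))])
```

```text
tab n [617.07476126 279.79405056] [634.36301155 259.54271968] 49.88391775503596
tab f [646.4944484  283.56659972] [633.95816977 260.07528817] 50.23706646920283
hL n [619.71198451 236.83680104] [634.23656507 260.5441113 ] 49.92042178607713
hL f [651.84677252 240.54332611] [632.5702203  260.57865827] 51.57905738317014
hR n [616.8955696 261.3981601] [634.22813341 259.25754529] 50.04719807632697
hR f [649.01105431 265.05954556] [632.54248535 259.24695265] 51.72494872520422
tab outer y rel handle [np.float64(21.533417713206205), np.float64(22.10659384241191)]
```

Grip to jar axis is about 50.5 mm (limit 64), the tab's outer face is at +22 mm (released), and the jar is upright and unmoved. I hand in.

```bash
python3 -c "
from station import robot;print(robot.finish_job())"
```

```text
the job is handed in; nothing more can be done
None
```

I squeezed the orange rack's red tab, slid the follower about 95 mm towards the jars with the tab held, and released it just short of the nearest jar. I then lifted the arm clear and handed the job in at about 8 s; no verdict is reported.

My last checks, from the wrist and scene pictures after release:
- **Follower:** the grip point is about 50 to 51.5 mm from the jar axis (limit 64), a gap of roughly 1 to 2.5 mm.
- **Tab:** its outer face is at about +22 mm, so it is released.
- **Nearest jar:** it stands upright and its scene-view position did not change. The wrist view put its lid about 4 mm further on, which I put down to the handle covering part of the lid.
- **Robot:** the contact force was near 0 and nothing was being touched.
- **Teal rack:** the arm never went near it, and I did not measure it again at the end.

No check failed.

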